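# Put the pocket router on charge

## Robot

A 7-joint arm with a two-finger parallel gripper is mounted at the origin on the work surface. World frame = base frame: x ahead of the robot, y to its left, z up, the work surface at z = 0. Lengths are in mm, angles in rad, forces in N, time in s.
With the tool pointing down it reaches from about 350 to 900 mm from the base axis. Payload 7.2 kg.
Tool frame: the origin (TCP) lies between the finger pads; the fingertips stand arm.finger_overhang ahead of it and the grasp point (between the pads) lies 11 mm behind it (arm.finger_overhang is the distance from the TCP to the fingertips, in mm); z points along the fingers, y is the direction in which the jaws open and shut (so a half turn about z gives the same grasp; the last joint's range is limited). The gripper opens to 88 mm and grips with 3 to 60 N. Pads are 20 mm wide; open, the fingers measure 115 mm over their backs; the gripper's body (75 mm by 178 mm) begins 61 mm behind the grasp point.
Start: joints at [-1.409, 0.411, -0.013, 1.596, 0.006, 1.134, -0.082], TCP at [142.374, 608.571, 230.653] pointing down, gripper open.
Joint ranges: [-2.95, 2.95], [-0.29, 1.99], [-1.47, 1.44], [0.14, 2.54], [-1.03, 4.17], [0.13, 1.85], [-2.86, 2.86]. Speed limits (rad/s): [2.39, 2.39, 3.01, 3.01, 3.14, 3.14, 3.14].

## Interface

Orientations are given as a rotation vector (axis times angle).
In Python, from rig import arm gives the robot as it stands.
- The arm moves only by the tool apply_moves, never from a script. Its argument "increments" is a list of rows, each an object of numbers: "wx", "wy", "wz": the turn, a rotation vector about the tool's x, y, z in degrees; "dx", "dy", "dz": the shift along the tool's x, y, z in mm; "hand": the closure, from -1 (fully open) to 1 (shut). A call has 1 to 8 rows; each row shifts and turns the pose as measured when the row begins, along the tool's axes as they then stand; what a row does not reach is not made up. A row lasts 1/10 s, in which the tool goes at most 50 mm and 8.59 degrees, less where a joint would pass 70% of its speed; a pose out of reach is approached as far as the arm can. A call is refused whole if a number of a shift passes 50 or a number of a turn 8.59, either way. A call with a gripper value outside its range is refused whole. The fingers move at their own pace and stop on an object; "newtons" is the grip in N (left out, the last holds). Time passes only in rows, so rows that do not move let the fingers close. It gives the time, the measured TCP pose, the force and the opening at its end, in the units of the state.
- arm.get_obs(): the state, without advancing time (a new reading comes with each control period).
- arm.camera(name): name is "scene" or "top" or "wrist"; returns a dict with "color" (480x640x3 uint8, blue, green, red), "fovy" (degrees; the focal length in pixels is half the picture's height over the tangent of half this angle, whatever the lens; pixels are square), "cx", "cy" (the principal point, pixels), "R" (3x3) and "t" (3): a world point X has camera coordinates R X + t; the wrist camera has in their place "mount" (4x4, takes a point from camera to tool coordinates, whose origin is the TCP and whose axes are the flange's). Camera axes: x right, y down, z forward; pixel columns grow to the right and rows downward; lengths in mm; the calibration is good to about 2 mm. A picture is of the moment at which its call begins: read the wrist's pose just before it. There is no depth.
- arm.hand_in(): hands the job in, once; it reports no verdict.
The state is a dict: "time_s": time; "joint_pos": joint angles; "dq": joint speeds; "tau": joint torques, N m; "tool_pos": TCP position; "eef_rot": TCP orientation; "wrist_force": force on the tool from outside, world axes, zero at the start; "moment": the same for the moment, N m; "grip_width": finger opening in mm.
Only numpy, scipy, OpenCV 4.12 (cv2) and the standard library are available. Lean on these libraries where they do the work, as an engineer would, in place of code of your own. Each camera call takes 0.05 s, during which the arm holds its last target. There are 200 camera calls.

## Task

Lift the pocket router up and off its hook without dragging on the hook, and lower it gently, upright and without dropping it, all the way into the slot of the white charging dock with its orange port strip facing the dock's red button. Once it stands there and you have let go, press the red button fully down and release it. Leave the cup and saucer, the desk router and the pen pot where they are.

Things in the scene. Friction and masses are not known exactly. Their poses are not given: they have to be found in the camera images.
- pocket_router: Loose black box, 26 (x) by 48 (y) by 80 mm tall, about 0.18 kg, orange port strip on its -x face and the top edge there. Origin: centre of its underside. Rigid grey loop on top, in its y-z plane, centred: inside 24 mm wide, 24 mm high (z 80 to 104), outside 34 mm wide, top at z 109, 6 mm thick. Starts hanging upright by the loop, underside 70 mm above the table, axes about along the stand's
- port_face (a point): Centre of the orange port strip on the pocket router's -x face, 58 mm above its underside
- loop (a point): Underside of the loop's top bar, on the pocket router's centre line, 104 mm above its underside
- stand: Fixed steel hook stand; origin: centre of the underside of its 130 (x) by 100 (y) by 12 mm base. A 12 mm square post at x = +50 mm rises to z = 172. From it a level strip, 10 mm wide, 4 mm thick, top at z = 174, runs along its -x on y = 0 to an upturned tip at x = -35, which rises to z = 182. The hook is open to the stand's -x
- hook_seat (a point): On top of the hook strip, where the loop's bar hangs (give or take 8 mm along the strip): 20 mm to -x of the stand's origin and 174 mm up, 12 mm behind the upturned tip; axes as the stand's
- dock: Fixed white charging dock, a block 160 mm (x) by 90 mm (y) by 36 mm high; origin at the centre of its underside. A slot in its top for the pocket router lies 35 mm to +x of the origin; a red push button stands on its top 50 mm to -x of the origin
- dock_hole0 (a point): Centre of the slot's mouth, at the dock's top face (36 mm up). Slot 30 mm in the dock's x by 52 mm in its y, 26 mm deep, flat floor, rim chamfered 3 mm; axes as the dock's, so -x points to the button. Fully seated, the pocket router's underside lies on the floor, 26 mm below this point
- dock_button_top (a point): Centre of the red button's top face, 28 mm across; it moves down with the button
- dock_button (a joint): Travel of the red button in m: 0 is up, 0.006 fully down; the spring needs about 5 N to be fully down and pushes it up again when released
- saucer: White saucer, 124 mm across, 14 mm high; loose, between stand and dock; origin at the centre of its underside. Leave it alone
- cup: White cup with a handle (at its +y), 72 mm across, 62 mm high, standing on the saucer; loose; origin at the centre of its underside. Leave it alone
- desk_router: Flat black desk router, 110 mm (x) by 180 mm (y), 35 mm high, on four feet, with two upright antennas up to 148 mm high on its -x side, 69 mm from the centre and 75 mm to either side; loose; origin at the centre of its underside. Leave it alone
- pen_pot: Blue open pot, 72 mm across, 90 mm high; loose; origin at the centre of its underside. Leave it alone
Things that resemble listed ones, but are neither listed nor needed, are in the scene too. What is shaped like the stand but purple or turquoise is not meant. Leave any pink look-alike of the dock alone.

How it is judged:
By the outcome, as a careful person would: the job done as asked, in the order asked, and still so for the second after the job is handed in, with the robot touching nothing.
It also fails if it takes over 59 s, if anything falls off the work surface, if the arm or the gripper's body presses on something with over 40 N, if the wrist force passes 120 N, or if a joint passes its speed limit or range.

## Working session

There is one attempt and no reset: what is moved stays moved. The work goes in short steps, Python scripts to look and compute and a tool call to move; the robot and the scene stay as the last step left them, time stands still between calls to the robot, and variables do not carry over. Pictures are saved under pics/ and viewed, about 8 in all and at most 12, crops included, and the job is handed in when it is done.

Besides the shell and the picture viewer there is one more tool, called after "Request:" as a command line: name --argument value ..., lists and objects as JSON in quotes. apply_moves: Moves the arm, as the interface text tells. Its arguments: {"type":"object","properties":{"increments":{"type":"array","items":{"type":"object","properties":{"wx":{"type":"number"},"wy":{"type":"number"},"wz":{"type":"number"},"dx":{"type":"number"},"dy":{"type":"number"},"dz":{"type":"number"},"hand":{"type":"number"}}}},"newtons":{"type":"number"}},"required":["increments"]}

```bash
mkdir -p pics; ls
python3 - <<'E'
from rig import arm
import cv2,pickle
o=arm.get_obs();print(o,arm.finger_overhang)
d={}
for n in("scene","top","wrist"):
    c=arm.camera(n);d[n]=c;cv2.imwrite(f"pics/{n}0.png",c["color"]);print(n,{k:v for k,v in c.items() if k!="color"})
d['obs']=o
pickle.dump(d,open("cams.pkl","wb"))
E
```

```text
pics
{'time_s': 0.0, 'joint_pos': array([-1.40920265,  0.41194003, -0.01272216,  1.59704117,  0.00558549,
        1.13430302, -0.08218413]), 'dq': array([-0.00058385, -0.00202316, -0.00079436,  0.00062275,  0.0007629 ,
       -0.00185412, -0.00066036]), 'tau': array([ 2.90024736e-04, -5.87940145e+01,  6.42284397e-01, -2.91083103e+01,
       -5.37309924e-02,  1.82796927e-02,  1.24111089e-04]), 'tool_pos': array([142.27712569, 608.07747522, 229.78518902]), 'eef_rot': array([-3.60086878e-01, -3.12079640e+00,  2.59761600e-03]), 'wrist_force': array([0.05721417, 0.06864335, 0.06791333]), 'moment': array([-0.01055517, -0.06408872,  0.01128628]), 'grip_width': 87.9713727912117} 8.0
scene {'fovy': 53.09614650776862, 'cx': 321.2452082177093, 'cy': 242.13618268391357, 'R': array([[ 0.54776693,  0.83662762, -0.00236881],
       [ 0.67379394, -0.44282933, -0.59152676],
       [-0.49593661,  0.3224227 , -0.80628188]]), 't': array([-290.35576034, -320.79336975, 1323.26417851])}
top {'fovy': 57.750571157004345, 'cx': 310.9238635374868, 'cy': 234.62443912043034, 'R': array([[ 0.00413677, -0.99990466, -0.01317393],
       [-0.99729783, -0.00315897, -0.07339659],
       [ 0.07334798,  0.01344196, -0.99721582]]), 't': array([   8.0990103 ,  556.65560341, 1128.72358145])}
wrist {'fovy': 59.52619339681384, 'cx': 322.3624954951412, 'cy': 247.71626787716428, 'mount': array([[-3.23471900e-05, -9.69180005e-01, -2.46353641e-01,
         6.77841010e+01],
       [ 9.99999700e-01,  1.59453247e-04, -7.58608958e-04,
        -4.83529132e-01],
       [ 7.74510522e-04, -2.46353591e-01,  9.69179709e-01,
        -1.54713172e+02],
       [ 0.00000000e+00,  0.00000000e+00,  0.00000000e+00,
         1.00000000e+00]])}
```

View pics/scene0.png

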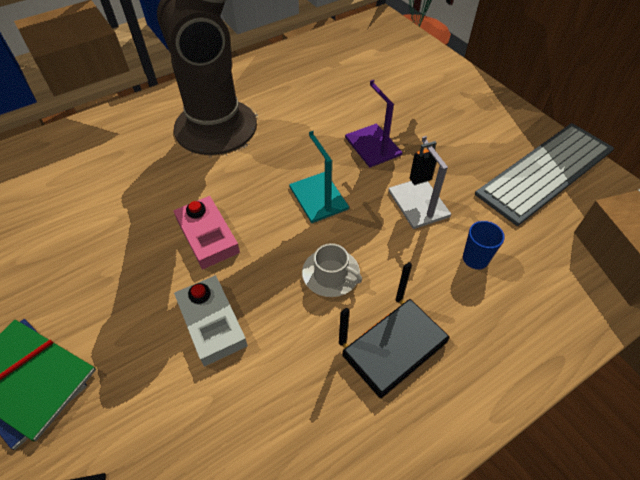

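View pics/top0.png

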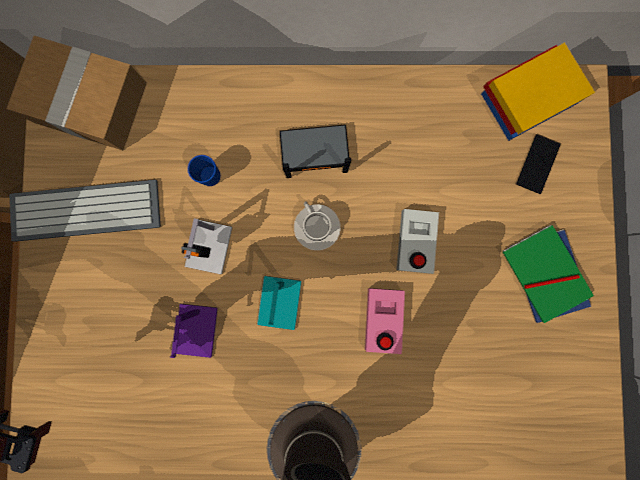

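The scene holds three stand-like objects in the top view: steel/white (208,246) carrying the black router, purple (195,330) and turquoise (280,303). There are two docks: white (418,240) and pink (385,320). I choose the steel stand and the white dock, and check them in one close crop.

```bash
cat > h.py <<'E'
import numpy as np,cv2,pickle
from scipy.spatial.transform import Rotation as Ro
def K(c): return 240/np.tan(np.radians(c["fovy"]/2)),c["cx"],c["cy"]
def pose(c,o=None):
    if "R" in c: return c["R"],c["t"]
    T=np.eye(4);T[:3,:3]=Ro.from_rotvec(o["eef_rot"]).as_matrix();T[:3,3]=o["tool_pos"]
    I=np.linalg.inv(T@c["mount"]);return I[:3,:3],I[:3,3]
def ray(c,u,v,o=None):
    f,cx,cy=K(c);R,t=pose(c,o)
    return -R.T@t, R.T@np.array([(u-cx)/f,(v-cy)/f,1])
def plane(c,u,v,z,o=None):
    p,d=ray(c,u,v,o);return p+d*(z-p[2])/d[2]
def proj(c,X,o=None):
    f,cx,cy=K(c);R,t=pose(c,o);q=R@np.array(X,float)+t;return np.array([f*q[0]/q[2]+cx,f*q[1]/q[2]+cy])
def tri(obs):
    A=np.zeros((3,3));b=np.zeros(3)
    for p,d in obs:
        d=d/np.linalg.norm(d);M=np.eye(3)-np.outer(d,d);A+=M;b+=M@p
    return np.linalg.solve(A,b)
E
python3 - <<'E'
from h import *
d=pickle.load(open("cams.pkl","rb"))
t=d["top"]["color"];s=d["scene"]["color"]
a=cv2.resize(t[210:285,165:245],(400,375),interpolation=cv2.INTER_CUBIC)
b=cv2.resize(t[200:275,380:460],(400,375),interpolation=cv2.INTER_CUBIC)
e=cv2.resize(s[130:240,375:475],(400,440)[:2],interpolation=cv2.INTER_CUBIC)[:225*2-10]
g=cv2.resize(s[270:370,165:255],(400,440),interpolation=cv2.INTER_CUBIC)
im=np.vstack([np.hstack([a,b]),cv2.resize(np.hstack([e[:440],g]),(800,440))]);cv2.imwrite("pics/crop.png",cv2.resize(im,(589,600)))
c=d["top"]
hsv=cv2.cvtColor(t,cv2.COLOR_BGR2HSV)
w=((hsv[...,1]<40)&(hsv[...,2]>95)).astype(np.uint8)
n,l,st,ce=cv2.connectedComponentsWithStats(w)
for i in range(1,n):
    if st[i,4]>250 and 100<ce[i][1]<300:
        cs,_=cv2.findContours((l==i).astype(np.uint8),0,2);r=cv2.minAreaRect(max(cs,key=cv2.contourArea))
        print(st[i],ce[i],r)
        if ce[i][0]<450:
            for z in(12,36): 
                P=np.array([plane(c,*q,z)[:2] for q in cv2.boxPoints(r)]);print(z,P.round().tolist(),np.linalg.norm(P[1]-P[0]),np.linalg.norm(P[2]-P[1]),P.mean(0))
red=(((hsv[...,0]<6)|(hsv[...,0]>174))&(hsv[...,1]>170)&(hsv[...,2]>80)).astype(np.uint8)
n,l,st,ce=cv2.connectedComponentsWithStats(red)
for i in range(1,n):
    if st[i,4]>30:print("red",st[i],ce[i],plane(c,*ce[i],46))
E
```

```text
[ 622   91   18  143 1856] [632.16109914 161.66648707] ((630.4999389648438, 161.99996948242188), (141.99996948242188, 16.999996185302734), 90.0)
[  15  184  137   52 4606] [ 84.62375163 209.40295267] ((82.60652160644531, 209.33148193359375), (41.347896575927734, 135.12828063964844), 85.42607879638672)
12 [[665.0, 814.0], [695.0, 449.0], [583.0, 437.0], [553.0, 799.0]] 366.27203787975526 112.30414893582761 [623.7176028  625.08916867]
36 [[661.0, 797.0], [690.0, 440.0], [581.0, 428.0], [551.0, 783.0]] 358.6581865252852 109.96963521909036 [620.57061009 611.98467966]
[ 295  202   45   48 1535] [316.72508143 226.80977199] ((316.7758483886719, 226.8103485107422), (44.7525749206543, 45.12397003173828), 21.801406860351562)
12 [[544.0, 72.0], [657.0, 28.0], [612.0, -83.0], [500.0, -38.0]] 120.83704346491434 119.6529480679678 [578.39492905  -5.2136436 ]
36 [[543.0, 71.0], [653.0, 27.0], [609.0, -81.0], [500.0, -38.0]] 118.3251528702042 117.16567176375617 [576.19007787  -5.21576218]
[ 399  209   40   65 1905] [418.167979   238.10918635] ((417.4703063964844, 240.79705810546875), (36.915878295898
[... 561 characters left out ...]
107.18974939937347 [526.34378003 287.3989391 ]
36 [[474.0, 345.0], [599.0, 320.0], [576.0, 218.0], [452.0, 243.0]] 127.12381475270742 104.96155086318693 [525.22093805 281.31415934]
[ 629  235   11  142 1064] [635.21334586 295.36466165] ((633.9999389648438, 305.5), (140.99996948242188, 9.999998092651367), 90.0)
red [484  54  56  80 335] [501.63880597  99.52238806] [ 912.17230688 -489.74312021   46.        ]
red [414 255  11  11  92] [418.86956522 259.94565217] [ 490.56110396 -267.12276172   46.        ]
red [525 275  54  13 174] [551.81034483 281.14367816] [ 438.05472478 -603.40988066   46.        ]
red [380 337  12  11 104] [385.31730769 342.05769231] [ 282.7761429 -179.5894913   46.       ]
```

View pics/crop.png

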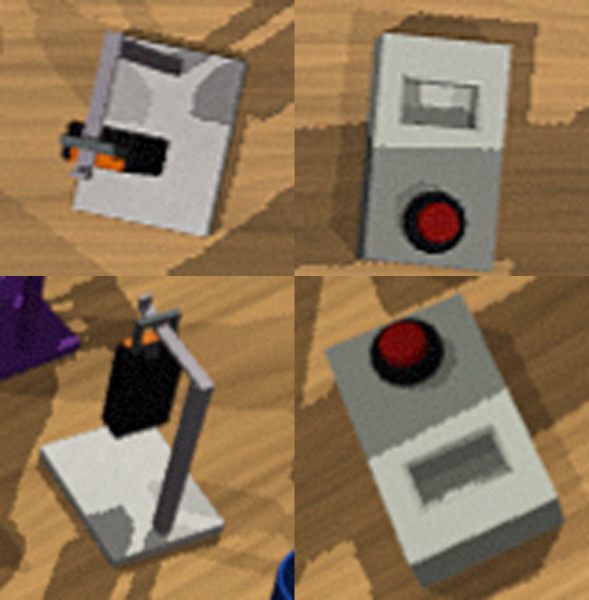

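```bash
cat >> h.py <<'E'
def go(arm,X,yaw_toolx=None):
    o=arm.get_obs();T=Ro.from_rotvec(o["eef_rot"]).as_matrix()
    print("t",round(o["time_s"],2),"pos",o["tool_pos"].round(1),"toolx yaw",np.degrees(np.arctan2(T[1,0],T[0,0])).round(2),"tilt z",T[:,2].round(4),"grip",round(o["grip_width"],1),"F",o["wrist_force"].round(1))
    print("d(tool)",(T.T@(np.array(X)-o["tool_pos"])).round(1))
    if yaw_toolx is not None:
        a=np.radians(yaw_toolx);G=np.array([[np.cos(a),np.sin(a),0],[np.sin(a),-np.cos(a),0],[0,0,-1]])
        print("rot(tool deg)",np.degrees(Ro.from_matrix(T.T@G).as_rotvec()).round(2))
    return o
E
python3 -c "
from h import *
from rig import arm
go(arm,[470,300,300],168.7)"
```

```text
t 0.15 pos [142.3 608.2 230. ] toolx yaw 166.84 tilt z [-2.0e-04 -1.2e-03 -1.0e+00] grip 88.0 F [ 0.9  0.3 -0.1]
d(tool) [-389.3 -225.6  -69.7]
rot(tool deg) [-0.07  0.   -1.86]
```

Request:
apply_moves --increments '[{"dz":-25,"hand":-1},{"dz":-25},{"dx":-40,"dy":-22},{"dx":-40,"dy":-22},{"dx":-40,"dy":-22},{"dx":-40,"dy":-22},{"dx":-40,"dy":-22},{"dx":-40,"dy":-22}]'

```text
invalid input at $.increments[0]: expected keys wx, wy, wz, dx, dy, dz, hand
```

```bash
python3 -c "
from h import *
from rig import arm
go(arm,[470,300,300],168.7)"
```

```text
t 0.15 pos [142.3 608.2 230. ] toolx yaw 166.84 tilt z [-2.0e-04 -1.2e-03 -1.0e+00] grip 88.0 F [ 0.9  0.3 -0.1]
d(tool) [-389.3 -225.6  -69.7]
rot(tool deg) [-0.07  0.   -1.86]
```

All seven keys are required in every row.

Request:
apply_moves --increments '[{"wx":0,"wy":0,"wz":0,"dx":0,"dy":0,"dz":-35,"hand":-1},{"wx":0,"wy":0,"wz":0,"dx":0,"dy":0,"dz":-35,"hand":-1},{"wx":0,"wy":0,"wz":-1,"dx":-40,"dy":-22,"dz":0,"hand":-1},{"wx":0,"wy":0,"wz":-1,"dx":-40,"dy":-22,"dz":0,"hand":-1},{"wx":0,"wy":0,"wz":0,"dx":-40,"dy":-22,"dz":0,"hand":-1},{"wx":0,"wy":0,"wz":0,"dx":-40,"dy":-22,"dz":0,"hand":-1},{"wx":0,"wy":0,"wz":0,"dx":-40,"dy":-22,"dz":0,"hand":-1},{"wx":0,"wy":0,"wz":0,"dx":-40,"dy":-22,"dz":0,"hand":-1}]'

```text
time_s: 0.95
tool_pos: [350.3, 429.3, 299.5]
eef_rot: [-0.279, -3.125, 0.008]
wrist_force: [-0.1, 0.8, 0.4]
grip_width: 88.1
```

```bash
python3 -c "
from h import *
from rig import arm
go(arm,[470,300,300],168.7)"
```

```text
t 0.95 pos [350.3 429.3 299.5] toolx yaw 169.78 tilt z [-0.0041 -0.0048 -1.    ] grip 88.1 F [-0.1  0.8  0.4]
d(tool) [-140.7 -106.    -0.3]
rot(tool deg) [-0.31 -0.18  1.08]
```

Request:
apply_moves --increments '[{"wx":0,"wy":0,"wz":1,"dx":-35,"dy":-26,"dz":0,"hand":-1},{"wx":0,"wy":0,"wz":0,"dx":-35,"dy":-26,"dz":0,"hand":-1},{"wx":0,"wy":0,"wz":0,"dx":-35,"dy":-26,"dz":0,"hand":-1},{"wx":0,"wy":0,"wz":0,"dx":-35,"dy":-26,"dz":0,"hand":-1},{"wx":0,"wy":0,"wz":0,"dx":0,"dy":0,"dz":0,"hand":-1}]'

```text
time_s: 1.45
tool_pos: [476.6, 287.7, 299.3]
eef_rot: [-0.323, -3.123, 0.012]
wrist_force: [-0.5, -0.2, -0.2]
grip_width: 87.5
```

```bash
python3 -c "
from h import *
from rig import arm
o=go(arm,[470,300,300],168.7)
c=arm.camera('wrist');cv2.imwrite('pics/w1.png',c['color']);pickle.dump((c,o),open('w1.pkl','wb'))
print(proj(c,[506,289,174],o),proj(c,[506,289,70],o))"
```

```text
t 1.45 pos [476.6 287.7 299.3] toolx yaw 168.17 tilt z [-0.0024 -0.0076 -1.    ] grip 87.5 F [-0.5 -0.2 -0.2]
d(tool) [ 9.  10.6 -0.8]
rot(tool deg) [-0.45 -0.05 -0.53]
[335.07056645 282.57792717] [332.78819877 246.6266662 ]
```

View pics/w1.png

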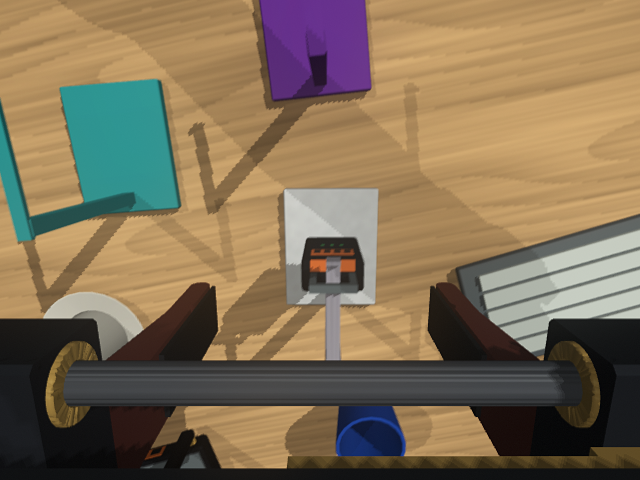

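The wrist view shows the steel stand base at (331,245), and the router with its orange strip and loop under the hook at (333,265). The fingers straddle it at left and right. I'll measure in a zoom.

```bash
python3 -c "
from h import *
c,o=pickle.load(open('w1.pkl','rb'))
im=c['color'][180:370,270:400]
cv2.imwrite('pics/w1c.png',cv2.resize(im,(520*600//760,600),interpolation=cv2.INTER_CUBIC) if 0 else cv2.resize(im,(410,600),interpolation=cv2.INTER_CUBIC))
h=cv2.cvtColor(c['color'],cv2.COLOR_BGR2HSV)
w=((h[...,1]<40)&(h[...,2]>130)).astype(np.uint8)*255
w[:, :270]=0;w[:,400:]=0;w[:180]=0;w[306:]=0
cs,_=cv2.findContours(w,0,2);k=max(cs,key=cv2.contourArea);r=cv2.minAreaRect(cv2.convexHull(k));print(r)
P=np.array([plane(c,*q,12,o)[:2] for q in cv2.boxPoints(r)]);print(P.round(1).tolist(),np.linalg.norm(P[1]-P[0]),np.linalg.norm(P[2]-P[1]),P.mean(0))
e=P[2]-P[1] if np.linalg.norm(P[2]-P[1])>np.linalg.norm(P[1]-P[0]) else P[1]-P[0]
print('stand yaw',np.degrees(np.arctan2(e[1],e[0])))
"
```

```text
((330.5, 246.5), (117.0, 93.0), 90.0)
[[447.9, 249.5], [467.8, 344.9], [596.8, 322.2], [575.7, 219.7]] 97.51094538000244 131.02528003987138 [522.03429643 284.0685221 ]
stand yaw -9.99849312471548
```

View pics/w1c.png

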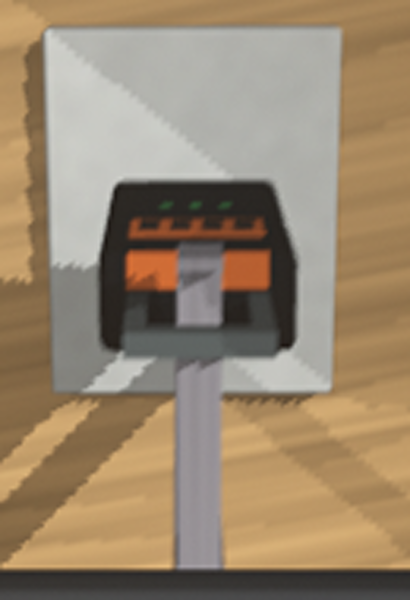

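```bash
python3 -c "
from h import *
c,o=pickle.load(open('w1.pkl','rb'))
p=lambda x,y,z: plane(c,270+x/3.158-.5,180+y/3.158-.5,z,o)
a=[p(45,28,12),p(341,28,12),p(331,392,12),p(53,392,12)]
for q in a:print(q.round(1))
m=(a[2]+a[3]-a[0]-a[1])/2;print('base',np.mean(a,0),np.degrees(np.arctan2(m[1],m[0])),np.linalg.norm(m))
s=p(198.5,560,174)-p(198.5,380,174);print('strip',p(198.5,380,174),np.degrees(np.arctan2(s[1],s[0])))
print('front top edge',p(103,247,150),p(293,247,150))
print('bar',p(122,342,179),p(280,342,179))
print('tip',p(200,244,182))
d=pickle.load(open('cams.pkl','rb'))
# orange in top & scene crops
for n,b in(('top',(165,210,245,285)),('scene',(375,130,475,240)),):
    h=cv2.cvtColor(d[n]['color'],cv2.COLOR_BGR2HSV);k=((h[...,0]>5)&(h[...,0]<14)&(h[...,1]>200)&(h[...,2]>120)).astype(np.uint8)
    x0,y0,x1,y1=b;ys,xs=np.nonzero(k[y0:y1,x0:x1]);print(n,len(xs),xs.mean()+x0,ys.mean()+y0,plane(d[n],xs.mean()+x0,ys.mean()+y0,150))
# dock: scene-button triangulation
for n in('top','scene'):
    h=cv2.cvtColor(d[n]['color'],cv2.COLOR_BGR2HSV);k=(((h[...,0]<6)|(h[...,0]>174))&(h[...,1]>170)&(h[...,2]>80)).astype(np.uint8)
    N,l,st,ce=cv2.connectedComponentsWithStats(k)
    for i in range(1,N):
        if st[i,4]>50 and ((n=='top' and abs(ce[i][0]-418)<8) or (n=='scene' and abs(ce[i][0]-200)<12)):print(n,ce[i],plane(d[n],*ce[i],46))
go_=o
"
```

```text
[448.2 249.1  12. ]
[468.2 345.4  12. ]
[594.6 319.5  12. ]
[574.6 222.6  12. ]
base [521.40483271 284.14514804  12.        ] -11.709221196833715 129.06775390334346
strip [518.27348651 284.55769622 174.        ] -11.49254265535821
front top edge [489.85486562 267.47870948 150.        ] [499.01725393 311.76390929 150.        ]
bar [504.25950579 270.20322541 179.        ] [511.25689182 304.14053725 179.        ]
tip [485.04213547 291.52219307 182.        ]
top 25 191.24 253.04 [502.9356538  288.71383629 150.        ]
scene 10 422.8 151.5 [501.34034833 283.3167817  150.        ]
top [418.86956522 259.94565217] [ 490.56110396 -267.12276172   46.        ]
scene [194.10309278 205.39175258] [ 275.17773231 -178.50522513   46.        ]
scene [197.35344828 290.01724138] [ 483.91728685 -265.75443373   46.        ]
```

Two independent estimates agree on the router centre: about (507.5, 287.1), yaw −11.7°. From the top edge it comes out at (507.2, 287.0), and from the loop bar at (507.8, 287.2). Moving above it.

```bash
python3 -c "
from h import *
from rig import arm
o=go(arm,[507.5,287.1,230],168.3)"
```

```text
t 1.5 pos [474.5 290.6 299.1] toolx yaw 168.34 tilt z [-0.0039 -0.0063 -1.    ] grip 87.8 F [ 0.5  0.6 -0.8]
d(tool) [-33.2   3.7  69. ]
rot(tool deg) [-0.4  -0.14  0.05]
```

Request:
apply_moves --increments '[{"wx":-0.2,"wy":0,"wz":0,"dx":-15,"dy":2,"dz":10,"hand":-1},{"wx":-0.2,"wy":0,"wz":0,"dx":-15,"dy":2,"dz":10,"hand":-1},{"wx":0,"wy":0,"wz":0,"dx":-3,"dy":0,"dz":0,"hand":-1},{"wx":0,"wy":0,"wz":0,"dx":0,"dy":0,"dz":0,"hand":-1},{"wx":0,"wy":0,"wz":0,"dx":0,"dy":0,"dz":0,"hand":-1},{"wx":0,"wy":0,"wz":0,"dx":0,"dy":0,"dz":0,"hand":-1}]'

```text
time_s: 2.1
tool_pos: [506.8, 292.3, 275.6]
eef_rot: [-0.308, -3.12, -0.001]
wrist_force: [-0.1, 0.0, -0.7]
grip_width: 87.9
```

```bash
python3 -c "
from h import *
from rig import arm
o=go(arm,[507.5,287.1,230],168.3)
c=arm.camera('wrist');pickle.dump((c,o),open('w2.pkl','wb'))
h=cv2.cvtColor(c['color'],cv2.COLOR_BGR2HSV);k=((h[...,0]>5)&(h[...,0]<14)&(h[...,1]>190)&(h[...,2]>90)).astype(np.uint8);k[:,:270]=0;k[:,400:]=0
N,l,st,ce=cv2.connectedComponentsWithStats(k)
for i in range(1,N):
  if st[i,4]>20: print(st[i],ce[i])
for q in([494.8,289.7,150],[507.5,287.1,179],[507.5,287.1,174]):print(proj(c,q,o))
im=c['color'][190:350,270:400];cv2.imwrite('pics/w2c.png',cv2.resize(im,(488,600),interpolation=cv2.INTER_CUBIC))
"
```

```text
t 2.1 pos [506.8 292.3 275.6] toolx yaw 168.73 tilt z [-0.0061  0.001  -1.    ] grip 87.9 F [-0.1  0.  -0.7]
d(tool) [-2.  -4.9 45.6]
rot(tool deg) [-0.01 -0.35  0.43]
[316.22695658 227.87308851]
[315.48306433 257.43711342]
[315.61630018 255.36061662]
```

View pics/w2c.png

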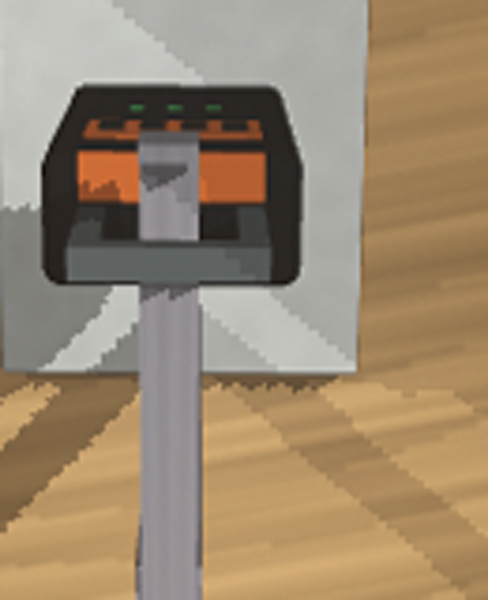

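The second view agrees within about 1 mm: the top edge is at crop (172,150) and the bar at (168,258). Descending to z 129.

Request:
apply_moves --increments '[{"wx":0,"wy":-0.3,"wz":0.4,"dx":-2,"dy":-5,"dz":10,"hand":-1},{"wx":0,"wy":0,"wz":0,"dx":0,"dy":0,"dz":20,"hand":-1},{"wx":0,"wy":0,"wz":0,"dx":0,"dy":0,"dz":20,"hand":-1},{"wx":0,"wy":0,"wz":0,"dx":0,"dy":0,"dz":15,"hand":-1},{"wx":0,"wy":0,"wz":0,"dx":0,"dy":0,"dz":0,"hand":-1}]'

```text
time_s: 2.65
tool_pos: [506.8, 286.3, 208.2]
eef_rot: [0.319, 3.123, 0.003]
wrist_force: [-1.0, -0.6, 0.8]
grip_width: 88.0
```

```bash
python3 -c "
from h import *
from rig import arm
o=go(arm,[508.0,287.0,129],168.3)"
```

```text
t 2.65 pos [506.8 286.3 208.2] toolx yaw 168.33 tilt z [ 0.0023  0.0015 -1.    ] grip 88.0 F [-1.  -0.6  0.8]
d(tool) [-0.8  0.7 79.2]
rot(tool deg) [0.11 0.11 0.03]
```

Request:
apply_moves --increments '[{"wx":0,"wy":0.1,"wz":0,"dx":-1,"dy":0.5,"dz":15,"hand":-1},{"wx":0,"wy":0,"wz":0,"dx":0,"dy":0,"dz":15,"hand":-1},{"wx":0,"wy":0,"wz":0,"dx":0,"dy":0,"dz":15,"hand":-1},{"wx":0,"wy":0,"wz":0,"dx":0,"dy":0,"dz":15,"hand":-1},{"wx":0,"wy":0,"wz":0,"dx":0,"dy":0,"dz":10,"hand":-1},{"wx":0,"wy":0,"wz":0,"dx":0,"dy":0,"dz":0,"hand":-1},{"wx":0,"wy":0,"wz":0,"dx":0,"dy":0,"dz":0,"hand":-1}]'

```text
time_s: 3.35
tool_pos: [509.5, 286.7, 139.8]
eef_rot: [0.32, 3.12, 0.008]
wrist_force: [-0.8, -1.4, -0.2]
grip_width: 88.0
```

```bash
python3 -c "
from h import *
from rig import arm
o=go(arm,[508.0,287.0,129],168.3)"
```

```text
t 3.35 pos [509.5 286.7 139.8] toolx yaw 168.27 tilt z [ 0.0059  0.0048 -1.    ] grip 88.0 F [-0.8 -1.4 -0.2]
d(tool) [ 1.6 -0.1 10.8]
rot(tool deg) [ 0.34  0.27 -0.03]
```

Correct the last offsets, then close in gentle stages with a low grip first.

Request:
apply_moves --increments '[{"wx":0.3,"wy":0.2,"wz":0,"dx":1,"dy":0,"dz":7,"hand":-1},{"wx":0,"wy":0,"wz":0,"dx":0.5,"dy":0,"dz":4,"hand":-1},{"wx":0,"wy":0,"wz":0,"dx":0,"dy":0,"dz":0,"hand":-1},{"wx":0,"wy":0,"wz":0,"dx":0,"dy":0,"dz":0,"hand":0},{"wx":0,"wy":0,"wz":0,"dx":0,"dy":0,"dz":0,"hand":0},{"wx":0,"wy":0,"wz":0,"dx":0,"dy":0,"dz":0,"hand":0}]' --newtons 6

```text
time_s: 3.95
tool_pos: [509.0, 287.8, 130.2]
eef_rot: [0.321, 3.122, 0.004]
wrist_force: [-0.1, 0.3, -0.8]
grip_width: 67.1
```

```bash
python3 -c "
from h import *
from rig import arm
o=go(arm,[508.0,287.0,129],168.3)"
```

```text
t 3.95 pos [509.  287.8 130.2] toolx yaw 168.27 tilt z [ 0.0039  0.0021 -1.    ] grip 67.1 F [-0.1  0.3 -0.8]
d(tool) [ 0.9 -1.   1.2]
rot(tool deg) [ 0.16  0.19 -0.03]
```

Request:
apply_moves --increments '[{"wx":0.1,"wy":0.1,"wz":0,"dx":1,"dy":-0.8,"dz":1,"hand":0},{"wx":0,"wy":0,"wz":0,"dx":0,"dy":0,"dz":0,"hand":1},{"wx":0,"wy":0,"wz":0,"dx":0,"dy":0,"dz":0,"hand":1},{"wx":0,"wy":0,"wz":0,"dx":0,"dy":0,"dz":0,"hand":1},{"wx":0,"wy":0,"wz":0,"dx":0,"dy":0,"dz":0,"hand":1},{"wx":0,"wy":0,"wz":0,"dx":0,"dy":0,"dz":0,"hand":1},{"wx":0,"wy":0,"wz":0,"dx":0,"dy":0,"dz":0,"hand":1}]' --newtons 6

```text
time_s: 4.65
tool_pos: [508.0, 287.2, 129.4]
eef_rot: [0.321, 3.123, 0.002]
wrist_force: [0.1, 0.1, 0.6]
grip_width: 48.4
```

Request:
apply_moves --increments '[{"wx":0,"wy":0,"wz":0,"dx":0,"dy":0,"dz":0,"hand":1},{"wx":0,"wy":0,"wz":0,"dx":0,"dy":0,"dz":0,"hand":1},{"wx":0,"wy":0,"wz":0,"dx":0,"dy":0,"dz":0,"hand":1}]' --newtons 25

```text
time_s: 4.95
tool_pos: [508.0, 287.2, 129.4]
eef_rot: [0.321, 3.123, 0.002]
wrist_force: [-0.5, 0.6, -0.2]
grip_width: 48.0
```

```bash
python3 -c "
from h import *
from rig import arm
o=go(arm,[508.0,287.0,143.5],168.3)"
```

```text
t 4.95 pos [508.  287.2 129.4] toolx yaw 168.27 tilt z [ 2.e-03  9.e-04 -1.e+00] grip 48.0 F [-0.5  0.6 -0.2]
d(tool) [ -0.1  -0.2 -14.1]
rot(tool deg) [ 0.07  0.1  -0.03]
```

Gripped at 48.0 mm with no side force. Lifting 14 mm straight up.

Request:
apply_moves --increments '[{"wx":0,"wy":0,"wz":0,"dx":0,"dy":0,"dz":-4,"hand":1},{"wx":0,"wy":0,"wz":0,"dx":0,"dy":0,"dz":-4,"hand":1},{"wx":0,"wy":0,"wz":0,"dx":0,"dy":0,"dz":-4,"hand":1},{"wx":0,"wy":0,"wz":0,"dx":0,"dy":0,"dz":-2,"hand":1},{"wx":0,"wy":0,"wz":0,"dx":0,"dy":0,"dz":0,"hand":1}]'

```text
time_s: 5.45
tool_pos: [507.2, 286.7, 144.0]
eef_rot: [0.321, 3.125, -0.0]
wrist_force: [-0.2, 0.5, -2.2]
grip_width: 47.9
```

```bash
python3 -c "
from h import *
from rig import arm
a=np.radians(-11.7)
o=go(arm,[508.0-75*np.cos(a),287.2-75*np.sin(a),143.5],168.3)"
```

```text
t 5.45 pos [507.2 286.7 144. ] toolx yaw 168.27 tilt z [ 4.e-04 -2.e-04 -1.e+00] grip 47.9 F [-0.2  0.5 -2.2]
d(tool) [74.3  0.6  0.4]
rot(tool deg) [-0.01  0.03 -0.03]
```

Request:
apply_moves --increments '[{"wx":0,"wy":0,"wz":0,"dx":6,"dy":0,"dz":0.3,"hand":1},{"wx":0,"wy":0,"wz":0,"dx":8,"dy":0,"dz":0,"hand":1},{"wx":0,"wy":0,"wz":0,"dx":8,"dy":0,"dz":0,"hand":1},{"wx":0,"wy":0,"wz":0,"dx":8,"dy":0,"dz":0,"hand":1}]'

```text
time_s: 5.85
tool_pos: [475.9, 292.8, 143.2]
eef_rot: [0.323, 3.125, -0.001]
wrist_force: [-0.5, -0.4, -3.1]
grip_width: 47.9
```

```bash
python3 -c "
from h import *
from rig import arm
a=np.radians(-11.7)
o=go(arm,[508.0-75*np.cos(a),287.2-75*np.sin(a),143.5],168.3)"
```

```text
t 5.85 pos [475.9 292.8 143.2] toolx yaw 168.2 tilt z [ 1.e-04 -7.e-04 -1.e+00] grip 47.9 F [-0.5 -0.4 -3.1]
d(tool) [42.4  1.  -0.3]
rot(tool deg) [-0.04  0.01 -0.1 ]
```

Request:
apply_moves --increments '[{"wx":0,"wy":0,"wz":0,"dx":10,"dy":0.5,"dz":0,"hand":1},{"wx":0,"wy":0,"wz":0,"dx":12,"dy":0,"dz":0,"hand":1},{"wx":0,"wy":0,"wz":0,"dx":10,"dy":0,"dz":0,"hand":1},{"wx":0,"wy":0,"wz":0,"dx":6,"dy":0,"dz":0,"hand":1},{"wx":0,"wy":0,"wz":0,"dx":0,"dy":0,"dz":-15,"hand":1},{"wx":0,"wy":0,"wz":0,"dx":0,"dy":0,"dz":-30,"hand":1},{"wx":0,"wy":0,"wz":0,"dx":0,"dy":0,"dz":-35,"hand":1},{"wx":0,"wy":0,"wz":0,"dx":0,"dy":0,"dz":-35,"hand":1}]'

```text
time_s: 6.65
tool_pos: [428.8, 301.3, 256.8]
eef_rot: [-0.315, -3.118, 0.013]
wrist_force: [0.2, 0.9, -2.6]
grip_width: 47.6
```

Request:
apply_moves --increments '[{"wx":0,"wy":0,"wz":0,"dx":0,"dy":0,"dz":-15,"hand":1},{"wx":0,"wy":0,"wz":0,"dx":0,"dy":0,"dz":0,"hand":1}]'

```text
time_s: 6.85
tool_pos: [430.2, 302.8, 277.3]
eef_rot: [-0.316, -3.123, 0.004]
wrist_force: [0.2, -0.2, -2.2]
grip_width: 47.7
```

```bash
python3 -c "
from h import *
from rig import arm
d=pickle.load(open('cams.pkl','rb'))
o=go(arm,[560,-266,280],173.5)
c=d['top'];h=cv2.cvtColor(c['color'],cv2.COLOR_BGR2HSV)
b=h[195:280,385:455]
# dock crop enlarged for edges from both views
t=cv2.resize(c['color'][200:275,385:455],(373,400),interpolation=cv2.INTER_CUBIC)
s=cv2.resize(d['scene']['color'][270:370,165:255],(360,400),interpolation=cv2.INTER_CUBIC)
cv2.imwrite('pics/dock.png',np.hstack([t,s]))
"
```

```text
t 6.85 pos [430.2 302.8 277.3] toolx yaw 168.44 tilt z [-0.0026 -0.002  -1.    ] grip 47.7 F [ 0.2 -0.2 -2.2]
d(tool) [-241.1 -531.3   -1.9]
rot(tool deg) [-0.14 -0.13 -5.06]
```

Request:
apply_moves --increments '[{"wx":0,"wy":0,"wz":0,"dx":-6,"dy":-15,"dz":0,"hand":1},{"wx":0,"wy":0,"wz":-1,"dx":-12,"dy":-30,"dz":0,"hand":1},{"wx":0,"wy":0,"wz":-1,"dx":-15,"dy":-35,"dz":0,"hand":1},{"wx":0,"wy":0,"wz":-1,"dx":-15,"dy":-35,"dz":0,"hand":1},{"wx":0,"wy":0,"wz":-1,"dx":-15,"dy":-35,"dz":0,"hand":1},{"wx":0,"wy":0,"wz":-1,"dx":-15,"dy":-35,"dz":0,"hand":1},{"wx":0,"wy":0,"wz":0,"dx":-15,"dy":-35,"dz":0,"hand":1},{"wx":0,"wy":0,"wz":0,"dx":-15,"dy":-35,"dz":0,"hand":1}]'

```text
time_s: 7.65
tool_pos: [493.5, 22.0, 267.5]
eef_rot: [-0.161, -3.123, 0.013]
wrist_force: [1.5, 0.1, -1.8]
grip_width: 47.7
```

```bash
python3 -c "
from h import *
from rig import arm
o=go(arm,[520,-190,280],173.5)
"
```

```text
t 7.65 pos [493.5  22.  267.5] toolx yaw 174.09 tilt z [-0.0148 -0.0075 -0.9999] grip 47.7 F [ 1.5  0.1 -1.8]
d(tool) [ -48.  -208.2  -11.3]
rot(tool deg) [-0.52 -0.8   0.59]
```

Request:
apply_moves --increments '[{"wx":0,"wy":0,"wz":0.5,"dx":-10,"dy":-35,"dz":-5,"hand":1},{"wx":0,"wy":0,"wz":0,"dx":-10,"dy":-35,"dz":-3,"hand":1},{"wx":0,"wy":0,"wz":0,"dx":-10,"dy":-35,"dz":-3,"hand":1},{"wx":0,"wy":0,"wz":0,"dx":-10,"dy":-35,"dz":0,"hand":1},{"wx":0,"wy":0,"wz":0,"dx":-8,"dy":-30,"dz":0,"hand":1},{"wx":0,"wy":0,"wz":0,"dx":0,"dy":-10,"dz":0,"hand":1},{"wx":0,"wy":0,"wz":0,"dx":0,"dy":0,"dz":0,"hand":1},{"wx":0,"wy":0,"wz":0,"dx":0,"dy":0,"dz":0,"hand":1}]'

```text
time_s: 8.45
tool_pos: [510.7, -182.3, 269.3]
eef_rot: [-0.198, -3.104, 0.021]
wrist_force: [-0.1, 0.6, -2.1]
grip_width: 47.9
```

```bash
python3 -c "
from h import *
from rig import arm
o=go(arm,[575,-270,200],173.5)
c=arm.camera('wrist');cv2.imwrite('pics/w3.png',c['color']);pickle.dump((c,o),open('w3.pkl','wb'))
print(proj(c,[575,-270,36],o))
"
```

```text
t 8.45 pos [ 510.7 -182.3  269.3] toolx yaw 172.67 tilt z [-0.0318 -0.0113 -0.9994] grip 47.9 F [-0.1  0.6 -2.1]
d(tool) [-77.  -77.7  68.2]
rot(tool deg) [-0.86 -1.73 -0.81]
[246.43409785 298.62582682]
```

View pics/w3.png

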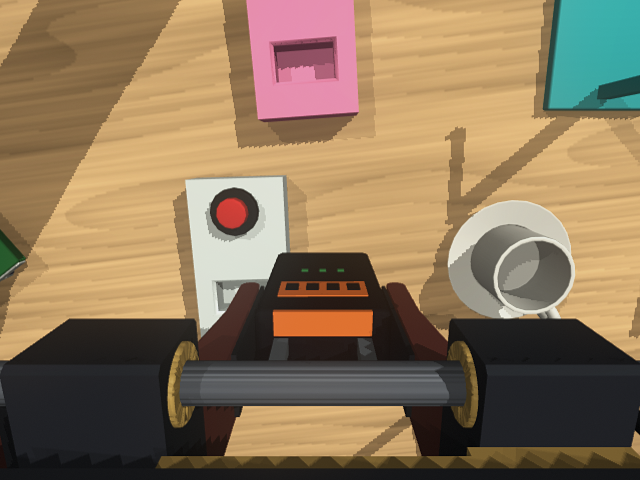

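The wrist view shows the router held square, with its orange face toward −x. The white dock has its button at (232,212), and its slot at about (235,295) is half hidden by a finger. I'll shift +x, correct the tilt and look again.

Request:
apply_moves --increments '[{"wx":-0.4,"wy":-0.8,"wz":-0.4,"dx":-15,"dy":3,"dz":-2,"hand":1},{"wx":-0.4,"wy":-0.8,"wz":-0.4,"dx":-25,"dy":3,"dz":-2,"hand":1},{"wx":0,"wy":0,"wz":0,"dx":-30,"dy":2,"dz":-2,"hand":1},{"wx":0,"wy":0,"wz":0,"dx":-20,"dy":0,"dz":0,"hand":1},{"wx":0,"wy":0,"wz":0,"dx":0,"dy":0,"dz":0,"hand":1},{"wx":0,"wy":0,"wz":0,"dx":0,"dy":0,"dz":0,"hand":1},{"wx":0,"wy":0,"wz":0,"dx":0,"dy":0,"dz":0,"hand":1}]'

```text
time_s: 9.2
tool_pos: [609.6, -172.3, 273.8]
eef_rot: [0.149, 3.135, 0.011]
wrist_force: [-0.4, -0.8, -2.6]
grip_width: 47.9
```

```bash
python3 -c "
from h import *
from rig import arm
o=go(arm,[575,-270,200],173.5)
c=arm.camera('wrist');pickle.dump((c,o),open('w4.pkl','wb'))
p=proj(c,[545,-268,36],o);print(p)
x0=max(int(p[0])-85,0);y0=max(int(p[1])-95,0);print(x0,y0)
cv2.imwrite('pics/w4.png',cv2.resize(c['color'][y0:y0+190,x0:x0+180],None,fx=3,fy=3,interpolation=cv2.INTER_CUBIC))
"
```

```text
t 9.2 pos [ 609.6 -172.3  273.8] toolx yaw 174.57 tilt z [ 0.0034  0.0066 -1.    ] grip 47.9 F [-0.4 -0.8 -2.6]
d(tool) [  25.4 -101.1   73.1]
rot(tool deg) [0.4  0.15 1.07]
[210.05524949 154.5658074 ]
125 59
```

View pics/w4.png

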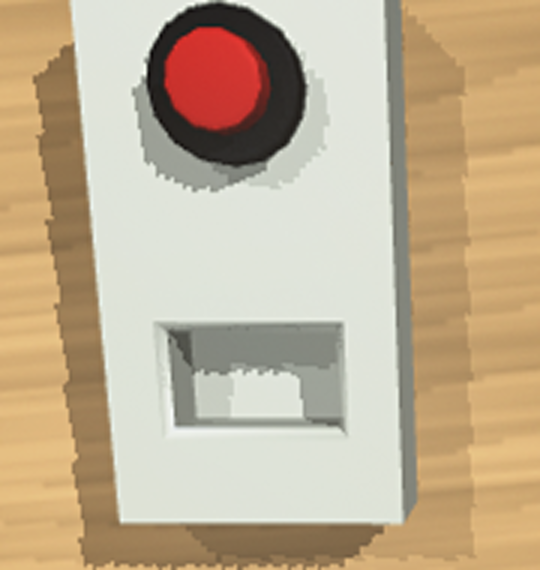

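```bash
python3 -c "
from h import *
c,o=pickle.load(open('w4.pkl','rb'))
p=lambda x,y,z: plane(c,125+(x-1)/3,59+(y-1)/3,z,o)[:2]
q=[p(154,322,36),p(344,322,36),p(348,435,36),p(164,436,36)]
n=np.linalg.norm
print(np.round(q,1).tolist(),'sizes',n(q[1]-q[0]),n(q[2]-q[3]),n(q[3]-q[0]),n(q[2]-q[1]));C=np.mean(q,0)
m=(q[3]+q[2]-q[0]-q[1]);w=(q[1]+q[2]-q[0]-q[3]);print('slot C',C,'yaw',np.degrees(np.arctan2(m[1],m[0])),np.degrees(np.arctan2(w[1],w[0]))-90)
l=p(119,522,36)-p(72,0,36);r=p(404,522,36)-p(388,0,36);e=p(404,522,36)-p(119,522,36)
print('edges',[np.degrees(np.arctan2(v[1],v[0])) for v in(l,r)],np.degrees(np.arctan2(e[1],e[0]))-90,n(e))
E=(p(404,522,36)+p(119,522,36))/2;print('end mid',E)
for yaw in(-6,-7,-7.5):
  u=np.array([np.cos(np.radians(yaw)),np.sin(np.radians(yaw))]);print(yaw,'slot from end',E-45*u,'button from slot',C-85*u)
for z in(42,46,50,54):print('button',z,p(213,78,z))
d=pickle.load(open('cams.pkl','rb'))
f,cx,cy=K(c)
print('button tri',tri([ray(d['top'],418.87,259.95),ray(d['scene'],197.9,290.6),ray(c,125+212/3,59+77/3,o)]))
# held router: front top edge prediction
a=np.array([np.cos(np.radians(174.57)),np.sin(np.radians(174.57))])
"
```

```text
[[552.2, -300.7], [557.7, -242.9], [592.3, -246.7], [587.1, -303.9]] sizes 58.02775978412553 57.48444969106677 35.05325404657442 34.77364775893768
slot C [ 572.30150067 -273.56145698] yaw -5.743150621155401 -5.315652169136214
edges [np.float64(-5.761675988942719), np.float64(-5.8593813119665965)] -5.513223166047922 90.56225318976601
end mid [ 617.22215437 -278.00146234]
-6 slot from end [ 572.46866908 -273.29768149] button from slot [ 487.76713956 -264.6765376 ]
-7 slot from end [ 572.55757755 -272.51734189] button from slot [ 487.93507778 -263.20256279]
-7.5 slot from end [ 572.60713561 -272.12778369] button from slot [ 488.02868745 -262.46673064]
button 42 [ 485.50429351 -269.31900435]
button 46 [ 486.08423373 -268.26270821]
button 50 [ 486.66417395 -267.20641207]
button 54 [ 487.24411418 -266.15011594]
button tri [ 489.03800609 -266.00528167   52.23969295]
```

```bash
python3 -c "
from h import *
from rig import arm
for f in('w3.pkl','w4.pkl'):
  c,o=pickle.load(open(f,'rb'));h=cv2.cvtColor(c['color'],cv2.COLOR_BGR2HSV)
  k=((h[...,0]>5)&(h[...,0]<14)&(h[...,1]>190)&(h[...,2]>150)).astype(np.uint8)
  k[:250]=0;k[360:]=0;k[:,:250]=0;k[:,400:]=0
  N,l,st,ce=cv2.connectedComponentsWithStats(k);i=1+np.argmax(st[1:,4]);x,y,w,hh,_=st[i];print(st[i])
  fo,cx,cy=K(c);M=c['mount']
  def tl(u,v,z=-20.6):
    d=M[:3,:3]@np.array([(u-cx)/fo,(v-cy)/fo,1]);p=M[:3,3];return (p+d*(z-p[2])/d[2])[:2]
  cs,_=cv2.findContours((l==i).astype(np.uint8),0,2);print(cv2.approxPolyDP(max(cs,key=cv2.contourArea),3,True).reshape(-1,2).tolist())
  print('front edge tool xy L,R',tl(x-.5,y-.5),tl(x+w-.5,y-.5))
o=go(arm,[572.4,-273.4,160],174.3)
"
```

```text
[ 273  311  100   25 2472]
[[273, 312], [274, 335], [371, 335], [372, 311]]
front edge tool xy L,R [ 11.57452049 -17.61110437] [11.58294571 16.65603662]
[ 273  311  100   25 2465]
[[273, 311], [274, 335], [371, 334], [372, 311]]
front edge tool xy L,R [ 11.55701189 -17.57459842] [11.5650395 16.7001324]
t 9.25 pos [ 609.4 -172.3  273.9] toolx yaw 174.56 tilt z [ 0.0033  0.0068 -1.    ] grip 48.3 F [ 0.3  0.6 -2.6]
d(tool) [  27.6 -105.   113.1]
rot(tool deg) [0.41 0.15 0.26]
```

Request:
apply_moves --increments '[{"wx":0.2,"wy":0.1,"wz":0.3,"dx":6,"dy":-20,"dz":5,"hand":1},{"wx":0.2,"wy":0,"wz":0,"dx":8,"dy":-30,"dz":15,"hand":1},{"wx":0,"wy":0,"wz":0,"dx":8,"dy":-30,"dz":20,"hand":1},{"wx":0,"wy":0,"wz":0,"dx":6,"dy":-20,"dz":20,"hand":1},{"wx":0,"wy":0,"wz":0,"dx":0,"dy":-4,"dz":15,"hand":1},{"wx":0,"wy":0,"wz":0,"dx":0,"dy":0,"dz":0,"hand":1},{"wx":0,"wy":0,"wz":0,"dx":0,"dy":0,"dz":0,"hand":1},{"wx":0,"wy":0,"wz":0,"dx":0,"dy":0,"dz":0,"hand":1}]'

```text
time_s: 10.05
tool_pos: [566.7, -277.9, 198.5]
eef_rot: [0.159, 3.133, 0.0]
wrist_force: [1.2, -0.1, -1.2]
grip_width: 47.9
```

```bash
python3 -c "
from h import *
from rig import arm
o=go(arm,[571.9,-273.0,110],174.3)
"
```

```text
t 10.05 pos [ 566.7 -277.9  198.5] toolx yaw 174.2 tilt z [ 0.0046 -0.     -1.    ] grip 47.9 F [ 1.2 -0.1 -1.2]
d(tool) [-4.2  5.3 88.5]
rot(tool deg) [ 0.02  0.26 -0.1 ]
```

Correct the lateral offset first, then go down to just above the dock (TCP z 105, underside about 46).

Request:
apply_moves --increments '[{"wx":0,"wy":0.2,"wz":0,"dx":-4,"dy":5,"dz":10,"hand":1},{"wx":0,"wy":0,"wz":0,"dx":0,"dy":0,"dz":20,"hand":1},{"wx":0,"wy":0,"wz":0,"dx":0,"dy":0,"dz":20,"hand":1},{"wx":0,"wy":0,"wz":0,"dx":0,"dy":0,"dz":20,"hand":1},{"wx":0,"wy":0,"wz":0,"dx":0,"dy":0,"dz":10,"hand":1},{"wx":0,"wy":0,"wz":0,"dx":0,"dy":0,"dz":0,"hand":1},{"wx":0,"wy":0,"wz":0,"dx":0,"dy":0,"dz":0,"hand":1},{"wx":0,"wy":0,"wz":0,"dx":0,"dy":0,"dz":0,"hand":1}]'

```text
time_s: 10.85
tool_pos: [580.5, -264.5, 118.5]
eef_rot: [0.139, 3.129, 0.003]
wrist_force: [-0.3, -0.1, -2.6]
grip_width: 48.0
```

```bash
python3 -c "
from h import *
from rig import arm
o=go(arm,[571.9,-273.0,105],174.3)
"
```

```text
t 10.85 pos [ 580.5 -264.5  118.5] toolx yaw 174.92 tilt z [ 0.0099  0.0015 -1.    ] grip 48.0 F [-0.3 -0.1 -2.6]
d(tool) [ 8.  -9.3 13.4]
rot(tool deg) [0.14 0.55 0.62]
```

Request:
apply_moves --increments '[{"wx":0.1,"wy":0.4,"wz":0.5,"dx":5,"dy":-6,"dz":0,"hand":1},{"wx":0,"wy":0,"wz":0,"dx":2,"dy":-2,"dz":0,"hand":1},{"wx":0,"wy":0,"wz":0,"dx":0,"dy":0,"dz":0,"hand":1},{"wx":0,"wy":0,"wz":0,"dx":0,"dy":0,"dz":0,"hand":1}]'

```text
time_s: 11.25
tool_pos: [573.1, -273.6, 121.1]
eef_rot: [0.155, 3.132, -0.001]
wrist_force: [-0.7, -0.2, -1.9]
grip_width: 47.8
```

```bash
python3 -c "
from h import *
from rig import arm
o=go(arm,[571.9,-273.0,105],174.3)
"
```

```text
t 11.25 pos [ 573.1 -273.6  121.1] toolx yaw 174.33 tilt z [ 0.006  -0.0012 -1.    ] grip 47.8 F [-0.7 -0.2 -1.9]
d(tool) [ 1.4  0.5 16.1]
rot(tool deg) [-0.03  0.35  0.03]
```

Request:
apply_moves --increments '[{"wx":0,"wy":0.3,"wz":0,"dx":1,"dy":0.5,"dz":3,"hand":1},{"wx":0,"wy":0,"wz":0,"dx":0,"dy":0,"dz":5,"hand":1},{"wx":0,"wy":0,"wz":0,"dx":0,"dy":0,"dz":5,"hand":1},{"wx":0,"wy":0,"wz":0,"dx":0,"dy":0,"dz":3,"hand":1},{"wx":0,"wy":0,"wz":0,"dx":0,"dy":0,"dz":0,"hand":1},{"wx":0,"wy":0,"wz":0,"dx":0,"dy":0,"dz":0,"hand":1}]'

```text
time_s: 11.85
tool_pos: [572.0, -272.6, 103.2]
eef_rot: [-0.155, -3.137, 0.0]
wrist_force: [0.7, 0.5, -2.0]
grip_width: 47.8
```

```bash
python3 -c "
from h import *
from rig import arm
o=go(arm,[571.9,-273.0,98],174.3)
c=arm.camera('scene');cv2.imwrite('pics/s5.png',cv2.resize(c['color'][215:365,140:300],(640,600),interpolation=cv2.INTER_CUBIC))
"
```

```text
t 11.85 pos [ 572.  -272.6  103.2] toolx yaw 174.34 tilt z [-4.e-04 -1.e-04 -1.e+00] grip 47.8 F [ 0.7  0.5 -2. ]
d(tool) [ 0.  -0.4  5.2]
rot(tool deg) [-0.01 -0.02  0.04]
```

View pics/s5.png

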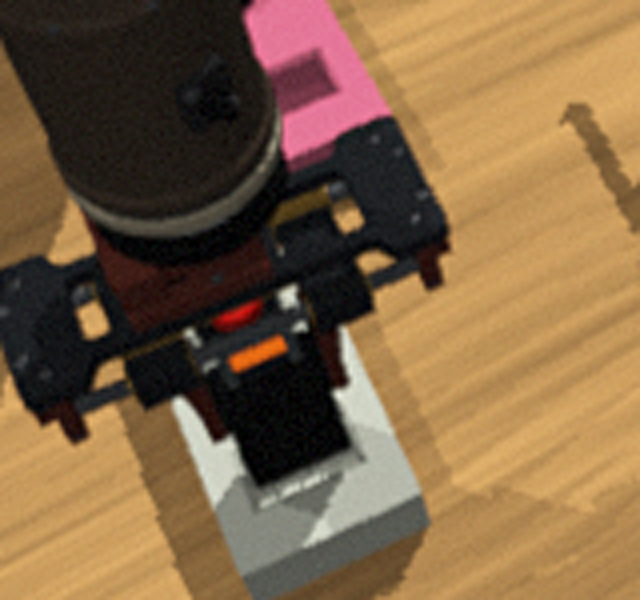

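The router stands over the slot in the scene crop. Its lower edge runs (265,487)–(352,445), centred on the slot's rim (258,510)–(362,455). Lowering slowly while watching the force.

Request:
apply_moves --increments '[{"wx":0,"wy":0,"wz":0,"dx":0,"dy":-0.3,"dz":3,"hand":1},{"wx":0,"wy":0,"wz":0,"dx":0,"dy":0,"dz":3,"hand":1},{"wx":0,"wy":0,"wz":0,"dx":0,"dy":0,"dz":3,"hand":1},{"wx":0,"wy":0,"wz":0,"dx":0,"dy":0,"dz":2,"hand":1},{"wx":0,"wy":0,"wz":0,"dx":0,"dy":0,"dz":0,"hand":1}]'

```text
time_s: 12.4
tool_pos: [572.2, -273.0, 91.5]
eef_rot: [0.155, 3.138, -0.0]
wrist_force: [0.4, 0.1, -2.3]
grip_width: 47.8
```

```bash
python3 -c "
from h import *
from rig import arm
o=go(arm,[571.9,-273.0,69.4],174.3);print(o['moment'])
"
```

```text
t 12.4 pos [ 572.2 -273.    91.5] toolx yaw 174.35 tilt z [ 2.e-04 -3.e-04 -1.e+00] grip 47.8 F [ 0.4  0.1 -2.3]
d(tool) [ 0.3 -0.  22.1]
rot(tool deg) [-0.01  0.01  0.05]
[-0.00280261  0.00153887  0.02593888]
```

The underside is 4 mm below the rim with no contact force. Continuing.

Request:
apply_moves --increments '[{"wx":0,"wy":0,"wz":0,"dx":0,"dy":0,"dz":3,"hand":1},{"wx":0,"wy":0,"wz":0,"dx":0,"dy":0,"dz":3,"hand":1},{"wx":0,"wy":0,"wz":0,"dx":0,"dy":0,"dz":3,"hand":1},{"wx":0,"wy":0,"wz":0,"dx":0,"dy":0,"dz":3,"hand":1},{"wx":0,"wy":0,"wz":0,"dx":0,"dy":0,"dz":2,"hand":1},{"wx":0,"wy":0,"wz":0,"dx":0,"dy":0,"dz":0,"hand":1}]'

```text
time_s: 13.0
tool_pos: [572.1, -272.9, 76.1]
eef_rot: [0.155, 3.138, -0.0]
wrist_force: [-0.4, -0.7, -1.6]
grip_width: 47.8
```

```bash
python3 -c "
from h import *
from rig import arm
o=go(arm,[571.9,-273.0,69.4],174.3);print(o['moment'])
"
```

```text
t 13.0 pos [ 572.1 -272.9   76.1] toolx yaw 174.35 tilt z [ 1.e-04 -2.e-04 -1.e+00] grip 47.8 F [-0.4 -0.7 -1.6]
d(tool) [ 0.2 -0.1  6.7]
rot(tool deg) [-0.01  0.    0.05]
[-0.06093934 -0.00678564 -0.07963195]
```

Request:
apply_moves --increments '[{"wx":0,"wy":0,"wz":0,"dx":0,"dy":0,"dz":2,"hand":1},{"wx":0,"wy":0,"wz":0,"dx":0,"dy":0,"dz":2,"hand":1},{"wx":0,"wy":0,"wz":0,"dx":0,"dy":0,"dz":1,"hand":1},{"wx":0,"wy":0,"wz":0,"dx":0,"dy":0,"dz":1,"hand":1},{"wx":0,"wy":0,"wz":0,"dx":0,"dy":0,"dz":0,"hand":1}]'

```text
time_s: 13.5
tool_pos: [572.3, -273.0, 69.8]
eef_rot: [0.155, 3.137, -0.0]
wrist_force: [-0.6, -0.9, -2.3]
grip_width: 47.7
```

```bash
python3 -c "
from h import *
from rig import arm
o=go(arm,[571.9,-273.0,69.4],174.3);print(o['moment'])
"
```

```text
t 13.5 pos [ 572.3 -273.    69.8] toolx yaw 174.35 tilt z [ 4.e-04 -3.e-04 -1.e+00] grip 47.7 F [-0.6 -0.9 -2.3]
d(tool) [ 0.4 -0.   0.4]
rot(tool deg) [-0.02  0.02  0.05]
[0.03248954 0.01460628 0.01574022]
```

Not yet in contact, so press on in small steps until the force shows it.

Request:
apply_moves --increments '[{"wx":0,"wy":0,"wz":0,"dx":0,"dy":0,"dz":0.7,"hand":1},{"wx":0,"wy":0,"wz":0,"dx":0,"dy":0,"dz":0.5,"hand":1},{"wx":0,"wy":0,"wz":0,"dx":0,"dy":0,"dz":0,"hand":1}]'

```text
time_s: 13.8
tool_pos: [572.5, -273.2, 69.6]
eef_rot: [0.155, 3.137, -0.0]
wrist_force: [-0.7, 0.1, -2.0]
grip_width: 48.0
```

```bash
python3 -c "
from h import *
from rig import arm
o=go(arm,[571.9,-273.0,69.4],174.3);print(o['moment'])
"
```

```text
t 13.8 pos [ 572.5 -273.2   69.6] toolx yaw 174.34 tilt z [ 1.2e-03 -2.0e-04 -1.0e+00] grip 48.0 F [-0.7  0.1 -2. ]
d(tool) [0.6 0.1 0.2]
rot(tool deg) [-0.01  0.07  0.04]
[-0.03453661  0.03151375  0.00873958]
```

Request:
apply_moves --increments '[{"wx":0,"wy":0,"wz":0,"dx":0.3,"dy":0,"dz":1,"hand":1},{"wx":0,"wy":0,"wz":0,"dx":0,"dy":0,"dz":1,"hand":1},{"wx":0,"wy":0,"wz":0,"dx":0,"dy":0,"dz":1,"hand":1}]'

```text
time_s: 14.1
tool_pos: [572.6, -273.3, 69.5]
eef_rot: [0.155, 3.135, 0.001]
wrist_force: [-3.7, 2.8, 8.8]
grip_width: 47.9
```

```bash
python3 -c "
from h import *
from rig import arm
o=go(arm,[571.9,-273.0,69.4],174.3);print(o['moment'])
"
```

```text
t 14.1 pos [ 572.6 -273.3   69.5] toolx yaw 174.34 tilt z [ 3.e-03  6.e-04 -1.e+00] grip 47.9 F [-3.7  2.8  8.8]
d(tool) [0.7 0.2 0.1]
rot(tool deg) [0.05 0.17 0.04]
[0.46586147 1.00073501 0.02510528]
```

Firm floor contact at TCP z 69.5 (expected 69.4), so it is seated. Relax, open and retreat straight up. The loop stands inside the jaws, so I rise well clear of its top.

Request:
apply_moves --increments '[{"wx":0,"wy":0.1,"wz":0,"dx":0,"dy":0,"dz":-0.2,"hand":1},{"wx":0,"wy":0,"wz":0,"dx":0,"dy":0,"dz":0,"hand":0.2},{"wx":0,"wy":0,"wz":0,"dx":0,"dy":0,"dz":0,"hand":-0.5},{"wx":0,"wy":0,"wz":0,"dx":0,"dy":0,"dz":0,"hand":-1},{"wx":0,"wy":0,"wz":0,"dx":0,"dy":0,"dz":0,"hand":-1},{"wx":0,"wy":0,"wz":0,"dx":0,"dy":0,"dz":0,"hand":-1},{"wx":0,"wy":0,"wz":0,"dx":0,"dy":0,"dz":0,"hand":-1}]'

```text
time_s: 14.8
tool_pos: [573.4, -273.7, 69.7]
eef_rot: [0.155, 3.135, -0.0]
wrist_force: [0.4, -0.5, 1.2]
grip_width: 84.3
```

```bash
python3 -c "
from h import *
from rig import arm
o=go(arm,[572.3,-273.0,230],174.3);print(o['moment'])
"
```

```text
t 14.8 pos [ 573.4 -273.7   69.7] toolx yaw 174.34 tilt z [ 2.8e-03 -3.0e-04 -1.0e+00] grip 84.3 F [ 0.4 -0.5  1.2]
d(tool) [   0.7    0.6 -160.3]
rot(tool deg) [-0.    0.16  0.04]
[0.01532474 0.00141202 0.00863906]
```

Request:
apply_moves --increments '[{"wx":0,"wy":0.1,"wz":0,"dx":0.3,"dy":0,"dz":-6,"hand":-1},{"wx":0,"wy":0,"wz":0,"dx":0,"dy":0,"dz":-12,"hand":-1},{"wx":0,"wy":0,"wz":0,"dx":0,"dy":0,"dz":-18,"hand":-1},{"wx":0,"wy":0,"wz":0,"dx":0,"dy":0,"dz":-20,"hand":-1},{"wx":0,"wy":0,"wz":0,"dx":0,"dy":0,"dz":-20,"hand":-1},{"wx":0,"wy":0,"wz":0,"dx":0,"dy":0,"dz":-20,"hand":-1}]'

```text
time_s: 15.4
tool_pos: [571.7, -273.4, 170.4]
eef_rot: [-0.156, -3.135, -0.001]
wrist_force: [-0.5, -0.4, -0.3]
grip_width: 87.8
```

```bash
python3 -c "
from h import *
from rig import arm
o=go(arm,[487.7,-265.2,180],174.3)
"
```

```text
t 15.4 pos [ 571.7 -273.4  170.4] toolx yaw 174.3 tilt z [-2.5e-03  6.0e-04 -1.0e+00] grip 87.8 F [-0.5 -0.4 -0.3]
d(tool) [84.4 -0.2 -9.4]
rot(tool deg) [ 0.02 -0.15  0.  ]
```

Request:
apply_moves --increments '[{"wx":0,"wy":0,"wz":0,"dx":10,"dy":0,"dz":-10,"hand":-1},{"wx":0,"wy":0,"wz":0,"dx":25,"dy":0,"dz":0,"hand":1},{"wx":0,"wy":0,"wz":0,"dx":25,"dy":0,"dz":0,"hand":1},{"wx":0,"wy":0,"wz":0,"dx":15,"dy":0,"dz":0,"hand":1},{"wx":0,"wy":0,"wz":0,"dx":5,"dy":0,"dz":0,"hand":1},{"wx":0,"wy":0,"wz":0,"dx":0,"dy":0,"dz":0,"hand":1},{"wx":0,"wy":0,"wz":0,"dx":0,"dy":0,"dz":0,"hand":1},{"wx":0,"wy":0,"wz":0,"dx":0,"dy":0,"dz":0,"hand":1}]'

```text
time_s: 16.2
tool_pos: [489.1, -266.1, 187.4]
eef_rot: [0.156, 3.131, -0.002]
wrist_force: [0.2, 0.2, 0.1]
grip_width: 35.0
```

```bash
python3 -c "
from h import *
from rig import arm
o=go(arm,[487.7,-265.2,120],174.3)
c=arm.camera('wrist');pickle.dump((c,o),open('w6.pkl','wb'))
s=arm.camera('scene')['color'];t=arm.camera('top')['color']
A=cv2.resize(c['color'],(448,336));B=cv2.resize(s[230:380,140:300],(352,336));
cv2.imwrite('pics/m6.png',np.hstack([A,B]))
"
```

```text
t 16.2 pos [ 489.1 -266.1  187.4] toolx yaw 174.29 tilt z [ 0.0063 -0.0013 -1.    ] grip 35.0 F [0.2 0.2 0.1]
d(tool) [ 1.9  0.8 67.4]
rot(tool deg) [-0.04  0.37 -0.01]
```

View pics/m6.png

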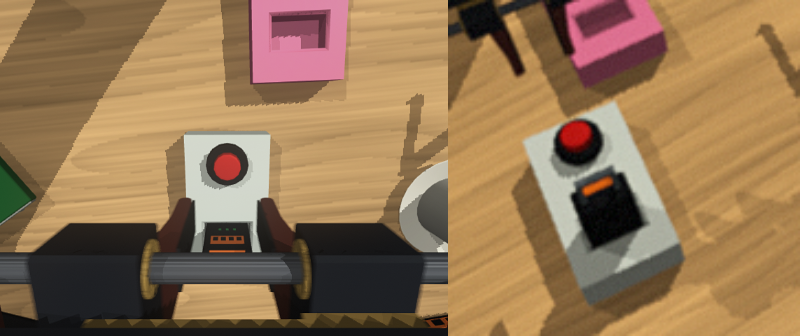

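The router stands upright in the white dock's slot with its orange strip toward the button. The button is at about (324,238) in the full wrist picture. I refine its position and close the fingers.

```bash
python3 -c "
from h import *
from rig import arm
c,o=pickle.load(open('w6.pkl','rb'));h=cv2.cvtColor(c['color'],cv2.COLOR_BGR2HSV)
k=(((h[...,0]<6)|(h[...,0]>174))&(h[...,1]>150)&(h[...,2]>190)).astype(np.uint8);k[:190]=0;k[290:]=0;k[:,:270]=0;k[:,390:]=0
n,l,st,ce=cv2.connectedComponentsWithStats(k);i=1+np.argmax(st[1:,4]);print(st[i],ce[i])
for z in(48,52):print(plane(c,*ce[i],z,o), 'diam', st[i,2]/K(c)[0]*(o['tool_pos'][2]+155-z))
go(arm,[487.3,-265.5,75],174.3)
"
```

```text
[308 221  35  27 673] [326.1961367  233.58989599]
[ 486.60544789 -263.78204958   48.        ] diam 24.550357652873778
[ 485.70543463 -263.72433881   52.        ] diam 24.21677826629102
t 16.35 pos [ 489.  -266.1  187.2] toolx yaw 174.29 tilt z [ 0.0059 -0.0013 -1.    ] grip 23.5 F [ 0.2 -0.1  0.2]
d(tool) [  2.4   0.5 112.2]
rot(tool deg) [-0.04  0.35 -0.01]
```

Request:
apply_moves --increments '[{"wx":0,"wy":0.3,"wz":0,"dx":1,"dy":0.5,"dz":15,"hand":1},{"wx":0,"wy":0,"wz":0,"dx":0,"dy":0,"dz":20,"hand":1},{"wx":0,"wy":0,"wz":0,"dx":0,"dy":0,"dz":20,"hand":1},{"wx":0,"wy":0,"wz":0,"dx":0,"dy":0,"dz":15,"hand":1},{"wx":0,"wy":0,"wz":0,"dx":0,"dy":0,"dz":0,"hand":1},{"wx":0,"wy":0,"wz":0,"dx":0,"dy":0,"dz":0,"hand":1},{"wx":0,"wy":0,"wz":0,"dx":0,"dy":0,"dz":0,"hand":1}]'

```text
time_s: 17.05
tool_pos: [488.0, -264.7, 109.6]
eef_rot: [-0.154, -3.134, 0.001]
wrist_force: [0.2, 0.1, 0.1]
grip_width: 0.3
```

```bash
python3 -c "
from h import *
from rig import arm
go(arm,[487.3,-265.5,75],174.3)
"
```

```text
t 17.05 pos [ 488.  -264.7  109.6] toolx yaw 174.38 tilt z [-4.2e-03 -6.0e-04 -1.0e+00] grip 0.3 F [0.2 0.1 0.1]
d(tool) [ 0.5 -0.8 34.6]
rot(tool deg) [-0.06 -0.24  0.08]
```

Request:
apply_moves --increments '[{"wx":0,"wy":-0.2,"wz":0,"dx":0.5,"dy":0,"dz":10,"hand":1},{"wx":0,"wy":0,"wz":0,"dx":0,"dy":0,"dz":15,"hand":1},{"wx":0,"wy":0,"wz":0,"dx":0,"dy":0,"dz":8,"hand":1},{"wx":0,"wy":0,"wz":0,"dx":0,"dy":0,"dz":0,"hand":1},{"wx":0,"wy":0,"wz":0,"dx":0,"dy":0,"dz":0,"hand":1}]'

```text
time_s: 17.55
tool_pos: [488.9, -265.3, 76.6]
eef_rot: [0.154, 3.134, -0.003]
wrist_force: [-0.7, 0.6, 0.2]
grip_width: 0.2
```

Request:
apply_moves --increments '[{"wx":0,"wy":0,"wz":0,"dx":0,"dy":0,"dz":2,"hand":1},{"wx":0,"wy":0,"wz":0,"dx":0,"dy":0,"dz":2,"hand":1},{"wx":0,"wy":0,"wz":0,"dx":0,"dy":0,"dz":1,"hand":1}]'

```text
time_s: 17.85
tool_pos: [489.6, -265.7, 72.5]
eef_rot: [0.154, 3.132, -0.004]
wrist_force: [0.3, -1.0, 0.3]
grip_width: 0.4
```

Request:
apply_moves --increments '[{"wx":0,"wy":0.2,"wz":0,"dx":1.8,"dy":0.3,"dz":3,"hand":1},{"wx":0,"wy":0,"wz":0,"dx":0,"dy":0,"dz":3,"hand":1},{"wx":0,"wy":0,"wz":0,"dx":0,"dy":0,"dz":2,"hand":1},{"wx":0,"wy":0,"wz":0,"dx":0,"dy":0,"dz":2,"hand":1},{"wx":0,"wy":0,"wz":0,"dx":0,"dy":0,"dz":1,"hand":1}]'

```text
time_s: 18.35
tool_pos: [488.2, -265.4, 61.4]
eef_rot: [0.154, 3.134, -0.004]
wrist_force: [-1.4, 1.4, 4.5]
grip_width: 0.8
```

Request:
apply_moves --increments '[{"wx":0,"wy":0,"wz":0,"dx":0,"dy":0,"dz":1.5,"hand":1},{"wx":0,"wy":0,"wz":0,"dx":0,"dy":0,"dz":1.5,"hand":1}]'

```text
time_s: 18.55
tool_pos: [488.3, -265.4, 59.9]
eef_rot: [0.154, 3.134, -0.002]
wrist_force: [-8.8, 5.0, 30.1]
grip_width: 0.6
```

The spring gave 4.5 N, then rose sharply to 30 N at the hard stop, so the button is fully down. Releasing straight up.

Request:
apply_moves --increments '[{"wx":0,"wy":0,"wz":0,"dx":0,"dy":0,"dz":-1,"hand":1},{"wx":0,"wy":0,"wz":0,"dx":0,"dy":0,"dz":-4,"hand":1},{"wx":0,"wy":0,"wz":0,"dx":0,"dy":0,"dz":-10,"hand":1},{"wx":0,"wy":0,"wz":0,"dx":0,"dy":0,"dz":-20,"hand":1},{"wx":0,"wy":0,"wz":0,"dx":0,"dy":0,"dz":-30,"hand":1},{"wx":0,"wy":0,"wz":0,"dx":0,"dy":0,"dz":-30,"hand":1},{"wx":0,"wy":0,"wz":0,"dx":0,"dy":0,"dz":-30,"hand":1},{"wx":0,"wy":0,"wz":0,"dx":15,"dy":0,"dz":-20,"hand":1}]'

```text
time_s: 19.35
tool_pos: [472.0, -263.1, 209.6]
eef_rot: [-0.154, -3.137, 0.002]
wrist_force: [0.4, -0.5, -1.0]
grip_width: 0.4
```

Request:
apply_moves --increments '[{"wx":0,"wy":0,"wz":0,"dx":25,"dy":0,"dz":-10,"hand":1},{"wx":0,"wy":0,"wz":0,"dx":25,"dy":0,"dz":-10,"hand":1},{"wx":0,"wy":0,"wz":0,"dx":0,"dy":0,"dz":0,"hand":1},{"wx":0,"wy":0,"wz":0,"dx":0,"dy":0,"dz":0,"hand":1},{"wx":0,"wy":0,"wz":0,"dx":0,"dy":0,"dz":0,"hand":1}]'

```text
time_s: 19.85
tool_pos: [421.3, -259.2, 235.1]
eef_rot: [0.155, 3.132, -0.004]
wrist_force: [-0.3, -0.3, -0.1]
grip_width: 0.7
```

```bash
python3 -c "
from h import *
from rig import arm
o=go(arm,[400,-265,250],174.3)
s=arm.camera('scene')['color'];t=arm.camera('top')['color']
cv2.imwrite('pics/fin.png',np.hstack([cv2.resize(s[100:400,130:530],(400,300)),cv2.resize(t[110:360,150:483],(400,300))]))
"
```

```text
t 19.85 pos [ 421.3 -259.2  235.1] toolx yaw 174.33 tilt z [ 0.0059 -0.0031 -1.    ] grip 0.7 F [-0.3 -0.3 -0.1]
d(tool) [ 20.5  -8.  -15. ]
rot(tool deg) [-0.14  0.36  0.03]
```

View pics/fin.png

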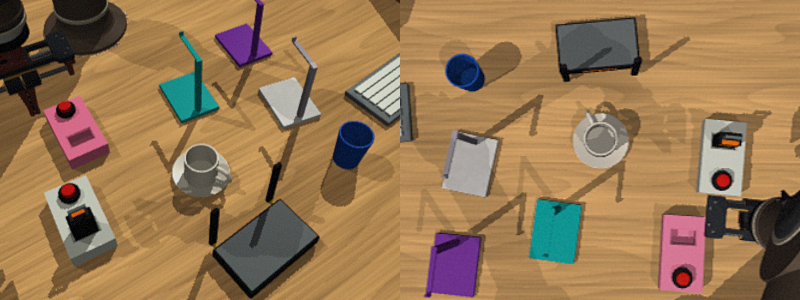

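The router stands in the white dock with its orange strip toward the button. The hook is empty, the other objects look undisturbed and the gripper is clear. Handing in.

```bash
python3 -c "
from rig import arm
print(arm.hand_in())"
```

```text
the job is handed in; nothing more can be done
None
```

The pocket router is in the white dock's slot, upright, with its orange strip facing the red button. I pressed the button and released it, then handed the job in at about 20 s of the 59 s allowed.

- **Lift:** I gripped the router at 48.0 mm, raised it 14.6 mm and drew it off the hook. The force stayed near its own weight the whole way, so nothing pointed to dragging.
- **Seating:** it met the slot floor with the tool at z 69.5 mm, against 69.4 expected, and only about 9 N of contact force. There was no contact force on the way down.
- **Button:** the force was about 4.5 N on the spring, then rose to about 30 N at the stop, and dropped to zero when I backed off. I judged the full press from force alone, as there is no direct reading of the button's travel.
- **Last pictures:** the hook is empty, and the cup and saucer, desk router and pen pot look unmoved by eye. I did not measure their positions.
- **Small disagreements:** the router's offset in the hand differed by about 1.4 mm between two ways of measuring it. The button's position estimates differed by about 2–3 mm. Neither caused trouble.

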